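Roll the yellow print case to the end stop and weigh it

ROBOT

A 6-joint arm with a two-finger parallel gripper is mounted at the origin on the work surface. World frame = base frame: x ahead of the robot, y to its left, z up, the work surface at z = 0. Lengths are in m, angles in rad, forces in N, time in s.
With the tool pointing down it reaches from about 0.375 to 0.975 m from the base axis. Payload 3.8 kg.
Tool frame: the origin (TCP) lies on the mounting face of the last link; the fingertips stand 173 mm ahead of it and the grasp point (between the pads) lies 155 mm ahead of it; z points along the fingers, y is the line along which they close (so a half turn about z gives the same grasp; the last joint's range is limited). The gripper opens to 85 mm and grips with 20 to 120 N. Pads are 22 mm wide; open, the fingers measure 114 mm over their backs; the gripper's body (76 mm by 85 mm) begins 54 mm behind the grasp point. The pads swing forward as they close: fully open they stand 13 mm farther back than shut.
Start: joints at [1.109, 0.264, 1.604, -0, 1.274, -0.037], TCP at [0.278, 0.615, 0.405] pointing down, gripper open.
Joint ranges: [-2.63, 2.63], [-0.94, 2.18], [0.31, 2.57], [-1.31, 4.45], [0, 2.66], [-2.55, 2.55]. Speed limits (rad/s): [2.57, 2.57, 3.14, 3.14, 3.14, 3.14].

INTERFACE

Orientations are given as a rotation vector (axis times angle).
In Python, from workcell import bot gives the robot as it stands.
- The arm moves only by the tool drive_tool, never from a script. Its argument "increments" is a list of rows, each an object with "delta_pos": the shift along the tool's x, y, z in mm, a list of three; "turn": the turn about the tool's z in rad; "jaw": the opening, from -1 (shut) to 1 (fully open). A call has 1 to 8 rows; each row shifts and turns the commanded pose from where the row before left it, along the tool's axes as they then stand; what a row does not reach is not made up. A row lasts 1/12 s, in which the tool goes at most 41.7 mm and 7.16 degrees, less where a joint would pass 70% of its speed; a pose out of reach is approached as far as the arm can. A call is refused whole if a number of a shift passes 41.7 or a number of a turn 0.125, either way. A call with a gripper value outside its range is refused whole. The fingers move at their own pace and stop on an object; "grip_force" is the grip in N (left out, the last holds). Time passes only in rows, so rows that do not move let the fingers close. It gives the time, the measured TCP pose, the force, the opening and the grip force at its end, in the units of the state.
- bot.read_state(): the state, without advancing time (a new reading comes with each control period).
- bot.read_camera(name): name is "side" or "top" or "wrist"; returns a dict with "pixels" (384x512x3 uint8, red, green, blue), "fovy" (degrees; the focal length in pixels is half the picture's height over the tangent of half this angle, whatever the lens; pixels are square), "cx", "cy" (the principal point, pixels), "camera_from_world" (4x4, takes a point from world to camera coordinates); the wrist camera has in their place "hand_eye" (4x4, takes a point from camera to tool coordinates, whose origin is the TCP and whose axes are the flange's). Camera axes: x right, y down, z forward; pixel columns grow to the right and rows downward; lengths in m; the calibration is good to about 2 mm. A picture is of the moment at which its call begins: read the wrist's pose just before it. There is no depth.
- bot.finish_job(): hands the job in; it is judged then, once.
The state is a dict: "time": time; "q": joint angles; "joint_vel": joint speeds; "joint_torque": joint torques, N m; "tool_pos": TCP position; "tcp_rot": TCP orientation; "wrist_force": force on the tool from outside, world axes, zero at the start; "torque": the same for the moment, N m; "width": opening from 0.0 (shut) to 1.0 (fully open); "grip_force": force on a finger pad.
Only numpy, scipy, OpenCV 4.12 (cv2) and the standard library are available. Lean on these libraries where they do the work, as an engineer would, in place of code of your own. Each camera call takes 0.05 s, during which the arm holds its last target. There are 200 camera calls.

TASK

Roll the yellow case along its roller lane, without lifting it, until it rests against the red end stop. Then lift it off the rollers and set it down, upright and without dropping it, in the middle of the bench scale's white platform, and let go. Leave the blue case where it stands.

Things in the scene. Friction and masses are not known exactly. Their poses are not given: they have to be found in the camera images.
- yellow_center (a point): Centre, half-way up, of the yellow case: 100 mm long (x, along its lane, same way as the track's x), 80 wide, 90 high with handle, 0.3-0.55 kg; underside 45 mm below. Lidded body 50 mm high with black latches; over it a yellow arched handle, a bar 78 mm long (x), 18 wide (y), 16 tall, its middle 37 mm above this point, 24 mm clear of the lid. It stands in either of the two lanes.
- blue_center (a point): Centre of the blue case, same shape and size, standing in the other lane; it stays there.
- track: Fixed twin roller track, 340 mm long (x), 226 wide; origin on the bench under its middle. Lane centres at y = -60 and +60 mm; free rollers (drag under 1 N), tops 60 mm up; side guides 90 mm apart rise 12 mm above them. Red end stop across both lanes at the +x end: face at x = +160 mm, top 95 mm up; a case against it has its centre at x = +110 mm. Low dark lip at the -x end.
- scale: Fixed bench scale: white square platform 170 by 170 mm, flat top 30 mm above the bench, low display along its +x side. Origin on the bench under the platform's centre.
Mind the look-alikes: they are no part of the job. There is more than one size of the part that bears yellow_center; the job needs the middle-sized.

How it is judged:
On the way, in this order (a step that is already met when the one before it is completed fails the run):
1. the yellow case stands on its rollers against the red end stop (within 10 mm) (x of yellow_center in the frame of track between 0.1 and 0.118 m and z of yellow_center in the frame of track below 0.113 m), for 0.2 s.
2. the yellow case is lowered onto the scale's platform with the gripper still at its handle (not dropped) (horizontal distance between yellow_center and scale below 0.03 m and z of yellow_center in the frame of scale below 0.081 m and z of the grasp point in the frame of yellow_center below 0.058 m), for 0.1 s.
At the end, for the whole second after the job is handed in: The yellow case stands upright (within 6 degrees) on the scale's platform, released, its centre within 25 mm of the platform's centre; the blue case is still within 30 mm of where it stood (horizontal distance between yellow_center and scale below 0.025 m and z of yellow_center in the frame of scale between 0.069 and 0.081 m and angle between yellow_center's own z axis and vertical below 0.1 rad and distance of blue_center from where it was at the start of the episode below 0.03 m); the robot touches nothing.
It fails at once if the yellow case is lifted more than 12 mm off the rollers while over the lanes and more than 40 mm short of the end stop (z of yellow_center in the frame of track between 0.117 and 0.17 m and x of yellow_center in the frame of track between -0.17 and 0.07 m and y of yellow_center in the frame of track between -0.11 and 0.11 m).
It fails at once if the blue case is moved by more than 30 mm (distance of blue_center from where it was at the start of the episode above 0.03 m).
It also fails if it takes over 48 s, if anything falls off the work surface, if the arm or the gripper's body presses on something with over 40 N, if the wrist force passes 120 N, or if a joint passes its speed limit or range.

## Working session

There is one attempt and no reset: what is moved stays moved. The work goes in short steps, Python scripts to look and compute and a tool call to move; the robot and the scene stay as the last step left them, time stands still between calls to the robot, and variables do not carry over. Pictures are saved under pics/ and viewed, at most 10 in all, crops included, and the job is handed in when it is done.

Besides the shell and the picture viewer there is one more tool, called after "Emit:" as name(argument=value, ...) on one line, values as JSON. drive_tool: Moves the arm, as the interface text tells. Its arguments: {"type":"object","properties":{"increments":{"type":"array"},"grip_force":{"type":"number"}},"required":["increments"]}

```bash
mkdir -p pics; ls; python3 - <<'E'
from workcell import bot
import cv2,numpy as np
s=bot.read_state();print(s['time'],s['tool_pos'],s['tcp_rot'],s['width'])
for n in('top','side'):
    c=bot.read_camera(n);cv2.imwrite(f'pics/{n}0.png',c['pixels'][...,::-1]);np.save(f'pics/{n}0.npy',c,allow_pickle=True)
    print(n,c['fovy'],c['cx'],c['cy'],np.round(c['camera_from_world'],4).tolist())
a=cv2.imread('pics/top0.png')
E
```

```text
pics
0.0 [0.27803428 0.61471665 0.40333954] [-0.66209144 -3.07047538  0.00338718] 1.0024315027484019
top 54.93577501239429 250.72145901375617 193.91063142680218 [[0.0266, -0.9996, -0.0042, 0.0502], [-0.976, -0.0251, -0.2161, 0.5051], [0.2159, 0.0098, -0.9764, 0.8667], [0.0, 0.0, 0.0, 1.0]]
side 43.44248901023393 256.666132860962 189.93666583873159 [[0.9787, -0.2052, 0.0044, -0.4837], [-0.1343, -0.6563, -0.7425, 0.1914], [0.1553, 0.7261, -0.6699, 0.8756], [0.0, 0.0, 0.0, 1.0]]
```

View pics/top0.png

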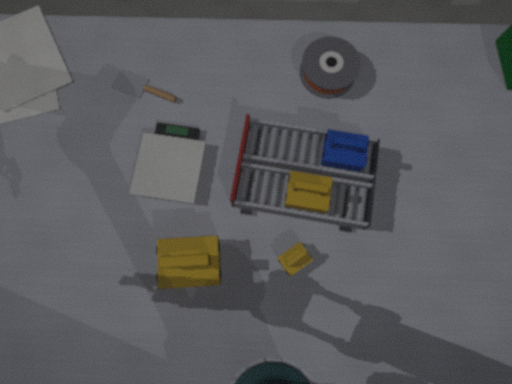

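View pics/side0.png

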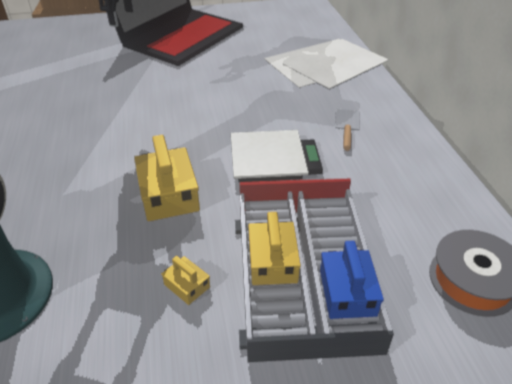

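The top view shows the track with its red stop at the left end, column 241. The middle yellow case is at (308,190), blue at (345,148), and the scale platform at (168,167). The big yellow case at (188,262) and the small one at (295,258) are decoys. The side view agrees with this.

```bash
cat > h.py <<'E'
import cv2,numpy as np
from scipy.spatial.transform import Rotation as R
def load(n): return np.load(f'pics/{n}.npy',allow_pickle=True).item()
def T_of(c,s=None):
    if 'camera_from_world' in c: return np.linalg.inv(c['camera_from_world'])
    W=np.eye(4);W[:3,:3]=R.from_rotvec(s['tcp_rot']).as_matrix();W[:3,3]=s['tool_pos'];return W@c['hand_eye']
def cast(c,px,z,T=None):
    T=T_of(c) if T is None else T
    f=c['pixels'].shape[0]/2/np.tan(np.radians(c['fovy']/2))
    px=np.atleast_2d(px).astype(float)
    d=np.c_[(px[:,0]-c['cx'])/f,(px[:,1]-c['cy'])/f,np.ones(len(px))]@T[:3,:3].T
    return (T[:3,3]+d*((z-T[2,3])/d[:,2])[:,None])[:,:2]
def blobs(m,amin=60):
    m=cv2.morphologyEx(m,cv2.MORPH_CLOSE,np.ones((3,3),np.uint8))
    return [k for k in cv2.findContours(m,cv2.RETR_EXTERNAL,cv2.CHAIN_APPROX_NONE)[0] if cv2.contourArea(k)>amin]
E
python3 - <<'E'
from h import *
for n in('top0','side0'):
    c=load(n);T=T_of(c);print(n,'cam',T[:3,3].round(3))
    hsv=cv2.cvtColor(c['pixels'],cv2.COLOR_RGB2HSV)
    for nm,lo,hi,z in(('red',(0,150,50),(6,255,255),.095),('red2',(172,120,50),(180,255,255),.095),('yel',(18,150,80),(32,255,255),.11),('blue',(105,150,50),(125,255,255),.11),('white',(0,0,140),(180,40,255),.03)):
        for k in blobs(cv2.inRange(hsv,lo,hi)):
            r=cv2.minAreaRect(k);P=cast(c,cv2.boxPoints(r),z)
            if cv2.contourArea(k)<20000: print(nm,np.round(r[0]),np.round(r[1]),'ctr',cast(c,r[0],z).round(3)[0],'corners',P.round(3).tolist())
E
```

```text
top0 cam [0.305 0.054 0.956]
red [240. 159.] [ 3. 79.] ctr [0.581 0.092] corners [[0.484, 0.108], [0.684, 0.081], [0.683, 0.074], [0.483, 0.102]]
red2 [240. 159.] [ 4. 85.] ctr [0.582 0.091] corners [[0.479, 0.112], [0.692, 0.08], [0.69, 0.069], [0.477, 0.102]]
yel [295. 259.] [21. 27.] ctr [ 0.344 -0.04 ] corners [[0.345, -0.001], [0.382, -0.051], [0.344, -0.079], [0.308, -0.029]]
yel [188. 262.] [48. 61.] ctr [0.331 0.2  ] corners [[0.38, 0.276], [0.39, 0.137], [0.285, 0.127], [0.274, 0.262]]
yel [309. 191.] [43. 34.] ctr [ 0.502 -0.073] corners [[0.47, -0.017], [0.55, -0.03], [0.535, -0.13], [0.455, -0.115]]
blue [345. 150.] [43. 35.] ctr [ 0.605 -0.162] corners [[0.569, -0.103], [0.657, -0.118], [0.642, -0.221], [0.555, -0.204]]
side0 cam [ 0.363 -0.609  0.731]
red [190.  34.] [20. 77.] ctr [0.457 0.819] corners [[0.338, 0.769], [0.575, 1.02], [0.584, 0.874], [0.36, 0.656]]
red2 [341. 188.] [ 8. 14.] ctr [0.675 0.051] corners [[0.658, 0.042], [0.682, 0.075], [0.693, 0.06], [0.669, 0.028]]
yel [292. 258.] [11. 10.] ctr [ 0.53  -0.115] corners [[0.525, -0.102], [0.541, -0.105], [0.535, -0.128], [0.519, -0.124]]
blue [352. 279.] [76. 54.] ctr [ 0.612 -0.176] corners [[0.585, -0.096], [0.68, -0.1], [0.636, -0.245], [0.555, -0.24]]
white [109. 346.] [46. 80.] ctr [ 0.218 -0.166] corners [[0.165, -0.204], [0.205, -0.075], [0.276, -0.124], [0.229, -0.244]]
white [162. 258.] [19. 16.] ctr [0.312 0.   ] corners [[0.296, 0.022], [0.325, 0.024], [0.329, -0.022], [0.3, -0.023]]
white [482. 261.] [40. 26.] ctr [ 0.897 -0.129] corners [[0.848, -0.134], [0.894, -0.081], [0.948, -0.125], [0.9, -0.174]]
white [336. 261.] [137.  49.] ctr [ 0.629 -0.074] corners [[0.609, 0.106], [0.719, 0.112], [0.645, -0.214], [0.562, -0.213]]
```

```bash
python3 - <<'E'
from h import *
from workcell import bot
c=load('top0');p=c['pixels'];g=cv2.cvtColor(p,cv2.COLOR_RGB2GRAY)
print(g[165,165],g[165,215],g[210,165])
print(p[167,168],p[230,120])
t=(int(g[165,165])+int(g[230,120]))//2
m=cv2.inRange(g,t,255);m[:130]=0;m[210:]=0;m[:,:120]=0;m[:,215:]=0
for k in blobs(m,800):
    r=cv2.minAreaRect(k);P=cast(c,cv2.boxPoints(r),.03);print(r,cast(c,r[0],.03),P.round(3).tolist(),[np.linalg.norm(P[i]-P[i-1]).round(3) for i in range(4)])
s=bot.read_state();M=R.from_rotvec(s['tcp_rot']).as_matrix();print(M.round(3).tolist())
w=np.array([.500,-.075,s['tool_pos'][2]]);print('tool shift',M.T@(w-s['tool_pos'])*1000)
print('yaw x tool',np.degrees(np.arctan2(M[1,0],M[0,0])))
E
```

```text
121 86 95
[122 122 119] [94 95 99]
((166.85891723632812, 167.39944458007812), (66.13249206542969, 62.122703552246094), 8.914926528930664) [[0.57444337 0.28440912]] [[0.504, 0.376], [0.672, 0.366], [0.647, 0.19], [0.481, 0.206]] [np.float64(0.171), np.float64(0.168), np.float64(0.178), np.float64(0.167)]
[[-0.911, 0.412, -0.001], [0.412, 0.911, -0.002], [0.0, -0.002, -1.0]]
tool shift [-486.46215768 -536.97525065    1.09315844]
yaw x tool 155.66469527638287
```

Emit:
drive_tool(increments=[{"delta_pos": [-27,-30,0],"turn": 0,"jaw": 1},{"delta_pos": [-27,-30,0],"turn": 0,"jaw": 1},{"delta_pos": [-27,-30,0],"turn": 0,"jaw": 1},{"delta_pos": [-27,-30,0],"turn": 0,"jaw": 1},{"delta_pos": [-27,-30,0],"turn": 0,"jaw": 1},{"delta_pos": [-27,-30,0],"turn": 0,"jaw": 1},{"delta_pos": [-27,-30,0],"turn": 0,"jaw": 1},{"delta_pos": [-27,-30,0],"turn": 0,"jaw": 1}])

```text
time: 0.77
tool_pos: [0.3759, 0.3054, 0.4042]
tcp_rot: [-0.661, -3.071, 0.001]
wrist_force: [0.3, 0.5, -0.3]
width: 1.004
grip_force: 0.0
```

Emit:
drive_tool(increments=[{"delta_pos": [-27,-30,0],"turn": 0,"jaw": 1},{"delta_pos": [-27,-30,0],"turn": 0,"jaw": 1},{"delta_pos": [-27,-30,0],"turn": 0,"jaw": 1},{"delta_pos": [-27,-30,0],"turn": 0,"jaw": 1},{"delta_pos": [-27,-30,0],"turn": 0,"jaw": 1},{"delta_pos": [-27,-30,0],"turn": 0,"jaw": 1},{"delta_pos": [-27,-30,0],"turn": 0,"jaw": 1},{"delta_pos": [-27,-30,0],"turn": 0,"jaw": 1}])

```text
time: 1.43
tool_pos: [0.4738, -0.0024, 0.4044]
tcp_rot: [-0.663, -3.071, -0.0]
wrist_force: [0.6, -0.1, -0.1]
width: 0.996
grip_force: 0.0
```

Emit:
drive_tool(increments=[{"delta_pos": [-27,-29,0],"turn": 0,"jaw": 1},{"delta_pos": [-27,-29,0],"turn": 0,"jaw": 1},{"delta_pos": [0,0,0],"turn": 0.125,"jaw": 1},{"delta_pos": [0,0,0],"turn": 0.125,"jaw": 1},{"delta_pos": [0,0,0],"turn": 0.125,"jaw": 1},{"delta_pos": [0,0,0],"turn": 0.125,"jaw": 1},{"delta_pos": [0,0,0],"turn": 0.125,"jaw": 1},{"delta_pos": [0,0,0],"turn": 0.125,"jaw": 1}])

```text
time: 2.1
tool_pos: [0.499, -0.0756, 0.4041]
tcp_rot: [-1.749, -2.608, 0.001]
wrist_force: [0.2, 0.1, 0.6]
width: 0.998
grip_force: 0.0
```

Emit:
drive_tool(increments=[{"delta_pos": [0,0,0],"turn": 0.125,"jaw": 1},{"delta_pos": [0,0,0],"turn": 0.125,"jaw": 1},{"delta_pos": [0,0,0],"turn": 0.125,"jaw": 1},{"delta_pos": [0,0,0],"turn": 0.125,"jaw": 1},{"delta_pos": [0,0,0],"turn": 0.05,"jaw": 1},{"delta_pos": [0,0,0],"turn": 0,"jaw": 1},{"delta_pos": [0,0,0],"turn": 0,"jaw": 1}])

```text
time: 2.68
tool_pos: [0.4991, -0.0755, 0.4043]
tcp_rot: [-2.384, -2.046, 0.001]
wrist_force: [-0.0, 0.0, -0.4]
width: 1.002
grip_force: 0.0
```

```bash
python3 - <<'E'
from h import *
from workcell import bot
s=bot.read_state();c=bot.read_camera('wrist');c['s']=s
np.save('pics/w1.npy',c,allow_pickle=True);cv2.imwrite('pics/w1.png',c['pixels'][...,::-1])
M=R.from_rotvec(s['tcp_rot']).as_matrix()
print(s['time'],s['tool_pos'],np.degrees(np.arctan2(M[1,0],M[0,0])),T_of(c,s).round(3).tolist(),c['fovy'])
E
```

```text
2.6833 [ 0.49909623 -0.0754619   0.40427816] 81.27379128137032 [[0.988, -0.145, -0.043, 0.51], [-0.152, -0.948, -0.279, -0.005], [-0.0, 0.283, -0.959, 0.373], [0.0, 0.0, 0.0, 1.0]] 61.114225216304135
```

View pics/w1.png

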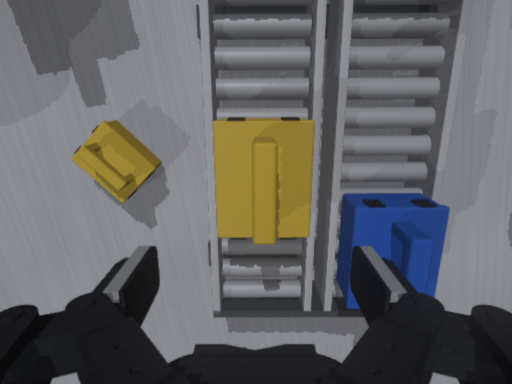

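The wrist view shows the middle case's handle running vertically in the image, about columns 252–277 and rows 139–242. The lid spans rows 121–238 and columns 214–312. The yaw is well aligned.

```bash
python3 - <<'E'
from h import *
c=load('w1');s=c['s'];T=T_of(c,s);M=R.from_rotvec(s['tcp_rot']).as_matrix()
def tool(px,z):
    P=cast(c,px,z,T);return ((np.c_[P,[z]*len(P)]-s['tool_pos'])@M*1000).round(1).tolist()
print('handle top',tool([[253,140],[275,140],[253,222],[277,222]],.15))
print('lid',tool([[214,121],[312,119],[216,238],[310,237]],.11))
E
```

```text
handle top [[42.5, -0.9, 254.3], [42.5, 14.2, 254.3], [-17.7, -1.0, 254.3], [-17.7, 16.7, 254.3]]
lid [[52.2, -32.0, 294.3], [53.8, 45.7, 294.2], [-48.8, -33.7, 294.3], [-47.8, 49.0, 294.2]]
```

Emit:
drive_tool(increments=[{"delta_pos": [2,7.5,20],"turn": 0,"jaw": 1},{"delta_pos": [0,0,30],"turn": 0,"jaw": 0.6},{"delta_pos": [0,0,30],"turn": 0,"jaw": 0.4},{"delta_pos": [0,0,20],"turn": 0,"jaw": 0.4},{"delta_pos": [0,0,6],"turn": 0,"jaw": 0.4},{"delta_pos": [0,0,0],"turn": 0,"jaw": 0.4}], grip_force=40)

```text
time: 3.23
tool_pos: [0.5059, -0.0744, 0.2965]
tcp_rot: [-2.382, -2.043, 0.005]
wrist_force: [-0.2, 0.6, 0.5]
width: 0.7
grip_force: 0.0
```

Emit:
drive_tool(increments=[{"delta_pos": [0,0,0],"turn": 0,"jaw": -1},{"delta_pos": [0,0,0],"turn": 0,"jaw": -1},{"delta_pos": [0,0,0],"turn": 0,"jaw": -1},{"delta_pos": [0,0,0],"turn": 0,"jaw": -1},{"delta_pos": [0,0,0],"turn": 0,"jaw": -1},{"delta_pos": [0,0,0],"turn": 0,"jaw": -1}], grip_force=40)

```text
time: 3.73
tool_pos: [0.5074, -0.0748, 0.3004]
tcp_rot: [2.385, 2.043, 0.002]
wrist_force: [-3.5, 0.6, 5.8]
width: 0.2
grip_force: 42.9
```

Emit:
drive_tool(increments=[{"delta_pos": [10,0,0],"turn": 0,"jaw": -1},{"delta_pos": [15,0,0],"turn": 0,"jaw": -1},{"delta_pos": [20,0,0],"turn": 0,"jaw": -1},{"delta_pos": [20,0,0],"turn": 0,"jaw": -1},{"delta_pos": [15,0,0],"turn": 0,"jaw": -1},{"delta_pos": [10,0,0],"turn": 0,"jaw": -1},{"delta_pos": [6,0,0],"turn": 0,"jaw": -1},{"delta_pos": [4,0,0],"turn": 0,"jaw": -1}])

```text
time: 4.4
tool_pos: [0.5227, 0.025, 0.3004]
tcp_rot: [2.384, 2.045, 0.002]
wrist_force: [-4.1, -0.3, 6.9]
width: 0.202
grip_force: 43.1
```

Emit:
drive_tool(increments=[{"delta_pos": [4,0,0],"turn": 0,"jaw": -1},{"delta_pos": [3,0,0],"turn": 0,"jaw": -1},{"delta_pos": [0,0,0],"turn": 0,"jaw": -1}])

```text
time: 4.65
tool_pos: [0.5237, 0.0317, 0.3004]
tcp_rot: [2.385, 2.044, 0.002]
wrist_force: [-4.2, 1.0, 6.9]
width: 0.203
grip_force: 43.1
```

Emit:
drive_tool(increments=[{"delta_pos": [3,0,0],"turn": 0,"jaw": -1},{"delta_pos": [3,0,0],"turn": 0,"jaw": -1},{"delta_pos": [0,0,0],"turn": 0,"jaw": -1}])

```text
time: 4.9
tool_pos: [0.5246, 0.0375, 0.3005]
tcp_rot: [2.385, 2.044, 0.002]
wrist_force: [-3.5, 1.0, 7.1]
width: 0.198
grip_force: 43.1
```

Emit:
drive_tool(increments=[{"delta_pos": [3,0,0],"turn": 0,"jaw": -1},{"delta_pos": [0,0,0],"turn": 0,"jaw": -1}])

```text
time: 5.07
tool_pos: [0.525, 0.0404, 0.3004]
tcp_rot: [2.385, 2.044, 0.002]
wrist_force: [-4.4, 1.4, 7.6]
width: 0.203
grip_force: 43.1
```

```bash
python3 - <<'E'
from h import *
from workcell import bot
c=bot.read_camera('top');p=c['pixels'][100:240,120:400,::-1];c2=bot.read_camera('wrist')
print(bot.read_state()['wrist_force'])
cv2.imwrite('pics/t2.png',np.hstack([cv2.resize(p,(400,200),interpolation=3),cv2.resize(c2['pixels'][...,::-1],(400,300))[:200]]) )
E
```

```text
[-3.957835    1.09448237  6.82411752]
```

View pics/t2.png

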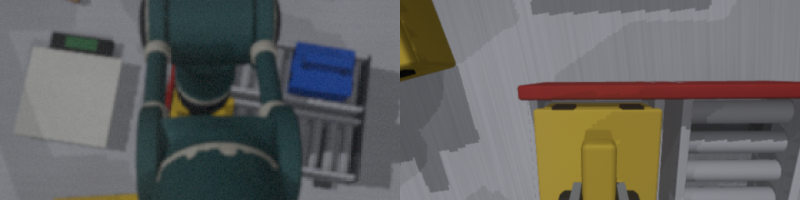

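In the wrist half, the case's front edge is a few mm short of the red stop (around rows 100–107 of the picture), so I'll keep pushing gently.

Emit:
drive_tool(increments=[{"delta_pos": [3,0,0],"turn": 0,"jaw": -1},{"delta_pos": [0,0,0],"turn": 0,"jaw": -1}])

```text
time: 5.33
tool_pos: [0.5255, 0.0433, 0.3004]
tcp_rot: [2.385, 2.044, 0.002]
wrist_force: [-3.6, 0.7, 8.1]
width: 0.203
grip_force: 43.1
```

Emit:
drive_tool(increments=[{"delta_pos": [3,0,0],"turn": 0,"jaw": -1},{"delta_pos": [0,0,0],"turn": 0,"jaw": -1}])

```text
time: 5.5
tool_pos: [0.526, 0.0459, 0.3004]
tcp_rot: [2.384, 2.044, 0.001]
wrist_force: [-3.4, -1.1, 7.5]
width: 0.201
grip_force: 43.3
```

Emit:
drive_tool(increments=[{"delta_pos": [3,0,0],"turn": 0,"jaw": -1},{"delta_pos": [0,0,0],"turn": 0,"jaw": -1}])

```text
time: 5.67
tool_pos: [0.5263, 0.0471, 0.3006]
tcp_rot: [2.38, 2.043, -0.006]
wrist_force: [-5.4, -11.0, 9.8]
width: 0.2
grip_force: 43.5
```

Emit:
drive_tool(increments=[{"delta_pos": [-1,0,0],"turn": 0,"jaw": -1},{"delta_pos": [-1,0,0],"turn": 0,"jaw": -1},{"delta_pos": [0,0,0],"turn": 0,"jaw": -1},{"delta_pos": [0,0,-8],"turn": 0,"jaw": -1},{"delta_pos": [0,0,-16],"turn": 0,"jaw": -1},{"delta_pos": [0,0,-20],"turn": 0,"jaw": -1},{"delta_pos": [0,0,-16],"turn": 0,"jaw": -1},{"delta_pos": [0,0,-8],"turn": 0,"jaw": -1}], grip_force=60)

```text
time: 6.33
tool_pos: [0.5263, 0.0471, 0.3686]
tcp_rot: [2.385, 2.043, 0.004]
wrist_force: [-0.2, -1.1, -4.1]
width: 0.198
grip_force: 61.1
```

Emit:
drive_tool(increments=[{"delta_pos": [10,0,0],"turn": 0,"jaw": -1},{"delta_pos": [20,1,0],"turn": 0,"jaw": -1},{"delta_pos": [20,1,0],"turn": 0,"jaw": -1},{"delta_pos": [20,1,0],"turn": 0,"jaw": -1},{"delta_pos": [20,1,0],"turn": 0,"jaw": -1},{"delta_pos": [10,1,0],"turn": 0,"jaw": -1},{"delta_pos": [0,0,0],"turn": 0,"jaw": -1}])

```text
time: 6.92
tool_pos: [0.546, 0.1472, 0.3652]
tcp_rot: [-2.382, -2.046, 0.001]
wrist_force: [0.1, -0.4, -4.1]
width: 0.193
grip_force: 61.1
```

```bash
python3 - <<'E'
from h import *
from workcell import bot
s=bot.read_state();c=bot.read_camera('wrist');c['s']=s
np.save('pics/w3.npy',c,allow_pickle=True);cv2.imwrite('pics/w3.png',c['pixels'][...,::-1])
print(s['tool_pos'],s['wrist_force'])
E
```

```text
[0.54601675 0.14717292 0.36524275] [ 0.14148895 -0.36566374 -4.14507844]
```

View pics/w3.png

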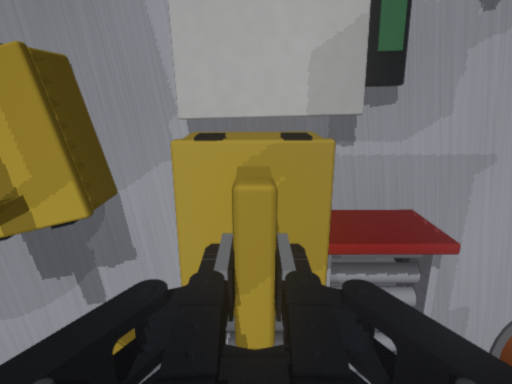

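The case is held level. The platform's near corners are at about (180,116) and (363,114), straight ahead.

```bash
python3 - <<'E'
from h import *
c=load('w3');s=c['s'];T=T_of(c,s);M=R.from_rotvec(s['tcp_rot']).as_matrix()
a,b=cast(c,[[180,116],[363,114]],.03,T);d=b-a;L=np.linalg.norm(d);n=np.array([-d[1],d[0]])/L
ctr=(a+b)/2+n*.085;print(L,ctr,(np.r_[ctr,.2704]-s['tool_pos'])@M*1000)
l,r=cast(c,[[173,161],[333,161]],.0,T),0
# lid of held case: top at TCP z-.1904
z=s['tool_pos'][2]-.1904
P=cast(c,[[174,141],[333,139],[235,178],[276,178]],z,T);print(((np.c_[P,[z]*4]-s['tool_pos'])@M*1000).round(1))
E
```

```text
0.16688891831299382 [0.58101505 0.28313149] [139.65163891  14.24925844  94.86378472]
[[ 50.3 -39.2 190.5]
 [ 51.3  38.4 190.3]
 [ 31.7  -9.7 190.4]
 [ 31.7  11.  190.4]]
```

Emit:
drive_tool(increments=[{"delta_pos": [10,1,0],"turn": 0,"jaw": -1},{"delta_pos": [20,2,0],"turn": 0,"jaw": -1},{"delta_pos": [25,2,0],"turn": 0,"jaw": -1},{"delta_pos": [28,2,0],"turn": 0,"jaw": -1},{"delta_pos": [25,2,0],"turn": 0,"jaw": -1},{"delta_pos": [20,2,0],"turn": 0,"jaw": -1},{"delta_pos": [10,1,0],"turn": 0,"jaw": -1},{"delta_pos": [0,0,0],"turn": 0,"jaw": -1}])

```text
time: 7.63
tool_pos: [0.5795, 0.2809, 0.3663]
tcp_rot: [-2.384, -2.045, -0.0]
wrist_force: [-0.0, 0.1, -4.4]
width: 0.198
grip_force: 61.0
```

Emit:
drive_tool(increments=[{"delta_pos": [0,0,10],"turn": 0,"jaw": -1},{"delta_pos": [0,0,20],"turn": 0,"jaw": -1},{"delta_pos": [0,0,20],"turn": 0,"jaw": -1},{"delta_pos": [0,0,18],"turn": 0,"jaw": -1},{"delta_pos": [0,0,10],"turn": 0,"jaw": -1},{"delta_pos": [0,0,6],"turn": 0,"jaw": -1},{"delta_pos": [0,0,3],"turn": 0,"jaw": -1},{"delta_pos": [0,0,0],"turn": 0,"jaw": -1}])

```text
time: 8.3
tool_pos: [0.5792, 0.2788, 0.2793]
tcp_rot: [-2.386, -2.043, 0.001]
wrist_force: [-0.7, -0.2, -5.0]
width: 0.193
grip_force: 61.0
```

Emit:
drive_tool(increments=[{"delta_pos": [0,0,2],"turn": 0,"jaw": -1},{"delta_pos": [0,0,2],"turn": 0,"jaw": -1},{"delta_pos": [0,0,0],"turn": 0,"jaw": -1}])

```text
time: 8.55
tool_pos: [0.5794, 0.2796, 0.2764]
tcp_rot: [2.385, 2.044, 0.002]
wrist_force: [0.2, -0.3, -5.0]
width: 0.196
grip_force: 61.0
```

Emit:
drive_tool(increments=[{"delta_pos": [1,0,2],"turn": 0,"jaw": -1},{"delta_pos": [1,0,2],"turn": 0,"jaw": -1},{"delta_pos": [0,0,0],"turn": 0,"jaw": -1}])

```text
time: 8.8
tool_pos: [0.5793, 0.2817, 0.2714]
tcp_rot: [-2.385, -2.044, 0.0]
wrist_force: [0.5, 0.4, -4.1]
width: 0.199
grip_force: 61.0
```

Emit:
drive_tool(increments=[{"delta_pos": [0,0,1.5],"turn": 0,"jaw": -1},{"delta_pos": [0,0,0],"turn": 0,"jaw": -1}])

```text
time: 8.97
tool_pos: [0.5795, 0.2817, 0.2709]
tcp_rot: [-2.385, -2.044, -0.0]
wrist_force: [-3.5, 0.3, 1.3]
width: 0.191
grip_force: 61.6
```

Emit:
drive_tool(increments=[{"delta_pos": [0,0,1.5],"turn": 0,"jaw": -1},{"delta_pos": [0,0,0],"turn": 0,"jaw": -1}])

```text
time: 9.13
tool_pos: [0.5795, 0.2817, 0.2709]
tcp_rot: [-2.385, -2.044, -0.001]
wrist_force: [-5.9, -1.0, 7.9]
width: 0.196
grip_force: 62.7
```

Contact is firm, so I'll hold, release and rise.

Emit:
drive_tool(increments=[{"delta_pos": [0,0,-1],"turn": 0,"jaw": -1},{"delta_pos": [0,0,0],"turn": 0,"jaw": -1},{"delta_pos": [0,0,0],"turn": 0,"jaw": 0.2},{"delta_pos": [0,0,0],"turn": 0,"jaw": 0.4},{"delta_pos": [0,0,0],"turn": 0,"jaw": 0.4},{"delta_pos": [0,0,0],"turn": 0,"jaw": 0.4},{"delta_pos": [0,0,0],"turn": 0,"jaw": 0.4}])

```text
time: 9.72
tool_pos: [0.5797, 0.2814, 0.2696]
tcp_rot: [2.386, 2.044, 0.001]
wrist_force: [-0.6, -0.5, 0.6]
width: 0.696
grip_force: 0.0
```

Emit:
drive_tool(increments=[{"delta_pos": [0,0,-10],"turn": 0,"jaw": 0.4},{"delta_pos": [0,0,-20],"turn": 0,"jaw": 0.4},{"delta_pos": [0,0,-30],"turn": 0,"jaw": 0.4},{"delta_pos": [0,0,-30],"turn": 0,"jaw": 0.4},{"delta_pos": [-20,0,-30],"turn": 0,"jaw": 0.4},{"delta_pos": [-30,0,-10],"turn": 0,"jaw": 0.4},{"delta_pos": [0,0,0],"turn": 0,"jaw": 0.4}])

```text
time: 10.3
tool_pos: [0.5726, 0.2294, 0.4056]
tcp_rot: [2.383, 2.039, 0.01]
wrist_force: [1.1, 0.0, 0.3]
width: 0.701
grip_force: 0.0
```

```bash
python3 - <<'E'
from h import *
from workcell import bot
s=bot.read_state();c=bot.read_camera('wrist');c['s']=s
np.save('pics/w4.npy',c,allow_pickle=True);cv2.imwrite('pics/w4.png',c['pixels'][...,::-1])
T=T_of(c,s);hsv=cv2.cvtColor(c['pixels'],cv2.COLOR_RGB2HSV)
for k in blobs(cv2.inRange(hsv,(18,120,60),(32,255,255)),1500):
    r=cv2.minAreaRect(k);print(np.round(r,1) if 0 else r,cast(c,r[0],.08,T))
print(s['tool_pos'])
E
```

```text
((42.05870056152344, 222.34649658203125), (146.9293212890625, 137.00181579589844), 71.36541748046875) [[0.36548801 0.2158216 ]]
((248.0, 115.0), (116.0, 94.0), 90.0) [[0.57820769 0.28473418]]
[0.5725694  0.22936161 0.40561263]
```

View pics/w4.png

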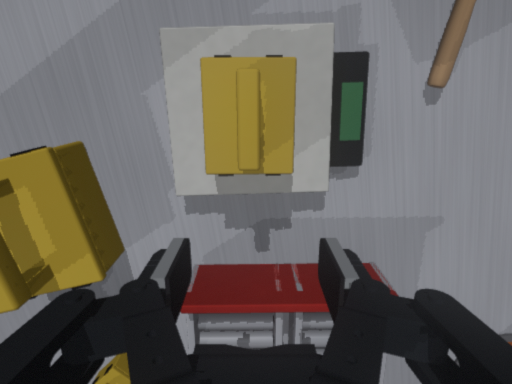

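The case stands upright and centred on the platform (case centre about (248,115), platform centre about (249,108)), and the gripper is clear.

```bash
python3 -c "
from workcell import bot
print(bot.finish_job())"
```

```text
the job is handed in; nothing more can be done
None
```

I rolled the yellow case to the red stop and set it down on the scale. The last wrist image shows it upright and centred to within a few mm, with the gripper clear. The blue case was not touched. The job is handed in at about 10 s of the 48 s allowed, but the hand-in returned no verdict.

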